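# Topple the power bank onto its charging bay and start the charge

## Robot

A 7-joint arm with a two-finger parallel gripper is mounted at the origin on the work surface. World frame = base frame: x ahead of the robot, y to its left, z up, the work surface at z = 0. Lengths are in mm, angles in degrees, forces in N, time in s.
With the tool pointing down it reaches from about 425 to 825 mm from the base axis. Payload 3.6 kg.
Tool frame: the origin (TCP) lies on the centre line of the jaws, within the pads' length; the fingertips stand 11 mm ahead of it and the grasp point (between the pads) lies 8 mm behind it; y points along the fingers, z is the direction in which the jaws open and shut, and the axes are right-handed (so a half turn about y gives the same grasp; the last joint's range is limited). The gripper opens to 85 mm and grips with 20 to 120 N. Pads are 22 mm wide; open, the fingers measure 114 mm over their backs; the gripper's body (76 mm by 85 mm) begins 54 mm behind the grasp point. The pads swing forward as they close: fully open they stand 13 mm farther back than shut.
Start: joints at [-65.231, 35.231, -0.722, 81.555, 0.464, 63.22, -2.315], TCP at [287.831, 582.765, 221.597] pointing down, gripper open.
Joint ranges: [-178.69, 178.69], [-17.37, 117.87], [-77.05, 75.6], [15.02, 138.74], [-78.02, 258.01], [0.78, 113.62], [-162.83, 162.83]. Speed limits (degrees/s): [159.86, 159.86, 180, 180, 180, 180, 180].

## Interface

Orientations are given as [roll, pitch, yaw] about the fixed x, y, z axes, in that order (R = Rz(yaw) Ry(pitch) Rx(roll)).
In Python, from cell import arm gives the robot as it stands.
- The arm moves only by the tool move_arm, never from a script. Its argument "series" is a list of rows, each an object with "fingers": the closure, from -1 (fully open) to 1 (shut); "linear": the shift along the tool's x, y, z in mm, a list of three; "roll": the turn about the tool's y in degrees. A call has 1 to 20 rows; each row is the pose to reach, as a shift and turn from the pose measured when the call began, along the tool's axes at that moment; what a row does not reach only later rows make up. A row lasts 1/10 s, in which the tool goes at most 50 mm and 8.59 degrees, less where a joint would pass 70% of its speed; a pose out of reach is approached as far as the arm can. A call with a gripper value outside its range is refused whole. The fingers move at their own pace and stop on an object; "newtons" is the grip in N (left out, the last holds). Time passes only in rows, so rows that repeat a pose let the fingers close. It gives the time, the measured TCP pose, the force and the opening at its end, in the units of the state.
- arm.read_state(): the state, without advancing time (a new reading comes with each control period).
- arm.camera(name): name is "scene" or "side" or "wrist"; returns a dict with "img" (420x560x3 uint8, blue, green, red), "camera_matrix" (3x3 intrinsics, pixels), "extrinsics" (4x4, takes a point from camera to world coordinates). Camera axes: x right, y down, z forward; pixel columns grow to the right and rows downward; lengths in mm; the calibration is good to about 2 mm. A picture is of the moment at which its call begins. There is no depth.
- arm.job_done(): hands the job in, once; it reports no verdict.
Trained networks look in a picture, given as the dict that the camera call returned (one of the last four; its "shot" number tells which), for a name from the list of things; names that differ only in an ending like _2 or _b are one class to them, and where a whole thing is asked for, a point or a joint stands for the part that bears it (a point fixed in the world has none). Each returns a list of dicts, best first, with "conf" (0 to 1); they miss things now and then, are a little off and sometimes report something else, mostly with a low value. They report only what shows in the picture. A call takes as long as a camera call. They do not tell look-alikes from the thing itself.
- arm.regions_of(picture, name): "mask" (420x560 bool, what is visible of it) and "bbox" ([left, top, right, bottom] in pixels, round what is visible of it).
- arm.pinpoint(picture, name): "pixel" ([row, column] in pixels: a listed point, or the origin of a listed thing).
The state is a dict: "t": time; "q": joint angles; "qd": joint speeds; "joint_torque": joint torques, N m; "tcp_pos": TCP position; "eef_rot": TCP orientation; "ft_force": force on the tool from outside, world axes, zero at the start; "ft_torque": the same for the moment, N m; "opening": opening from 0.0 (shut) to 1.0 (fully open).
Only numpy, scipy, OpenCV 4.12 (cv2) and the standard library are available. Lean on these libraries where they do the work, as an engineer would, in place of code of your own. Each camera call takes 0.05 s, during which the arm holds its last target.

## Task

The grey power bank stands on end at one end of the flat charging block: gently push it over with the fingertips, near its top, so that it falls flat on its broad face inside the white outline of the charging bay. Then press the round chrome button all the way down and let it spring back. Do not grip, lift or carry the power bank, and leave the coin, the dish and the door knocker where they are.

Things in the scene. Friction and masses are not known exactly. Their poses are not given: they have to be found in the camera images.
- charger: Flat dark charging block fixed to the console, 240 mm (its x) by 190 mm (its y), 18 mm thick. Origin: centre of its underside, on the console top; z up. It may stand at any yaw.
- bay (a point): Centre of the charging bay, on the block's top (18 mm above the console), at x 0, y -20 mm in the block's frame; axes as the block's. The bay is a painted white outline, flush, lines 4 mm wide: 176 (x) by 108 mm (y) inside the lines, 184 by 116 mm to their outer edges. The power bank starts at its -x end and has to fall towards +x.
- bank: Grey power bank, loose slab 22 (x) by 70 (y) by 140 mm tall (z), 0.2 to 0.42 kg. Starts upright on its 22 by 70 mm end on the block, across the bay's -x line, about 81 mm before the bay's centre, its x within 3 degrees of the block's x. Origin: centre of that end. Its top pushed 25 mm towards +x (under 2 N), it falls by itself over its +x foot edge, the foot staying nearly in place.
- bank_foot_left (a point): Point of the power bank at its foot end, +y side edge, mid thickness (0, 35, 0 mm in its frame).
- bank_foot_right (a point): The same at the foot end, -y side edge (0, -35, 0 mm).
- bank_top_left (a point): The same at the top end, +y side edge (0, 35, 140 mm).
- bank_top_right (a point): The same at the top end, -y side edge (0, -35, 140 mm).
- button (a joint): Travel of the chrome button: 0 up, 0.006 m fully down. A spring returns it; fully down takes about 5 N.
- button_top (a point): Centre of the top face of the round chrome push button (28 mm across, in a black housing), beside the bay on the block's top at x 10 mm, y 68 mm in the block's frame. It is pressed straight down.
- coin: Silver coin, 28 mm across, 3 mm thick, lying loose on the block's top near its +x, +y corner. Origin: centre of its underside. Leave alone.
- dish: White ceramic key dish, 110 mm across, 28 mm high, loose on the console on the block's -y side. Origin: centre of its underside. Leave alone.
- knocker: Bronze door knocker, a round plate 68 mm across with a ring of 94 mm outer diameter hanging out over its -y side to 81 mm from the origin, about 25 mm high, loose on the console on the block's +y side. Origin: centre of the plate's underside. Leave alone.
Not all that is in view belongs to the job. Leave any blue or red look-alike of the bank alone.

How it is judged (in metres and radians):
On the way, in this order (a step that is already met when the one before it is completed fails the run):
1. the power bank lies flat and at rest inside the bay's outline (angle between the x axis of bank and the z axis of charger, either way round below 0.1 rad and linear speed of bank below 0.02 m/s and x of bank_foot_left in the frame of bay between -0.092 and 0.092 m and y of bank_foot_left in the frame of bay between -0.058 and 0.058 m and z of each of bank_foot_left, bank_foot_right, bank_top_left, bank_top_right in the frame of bay below 0.016 m and x of bank_foot_right in the frame of bay between -0.092 and 0.092 m and y of bank_foot_right in the frame of bay between -0.058 and 0.058 m and x of bank_top_left in the frame of bay between -0.092 and 0.092 m and y of bank_top_left in the frame of bay between -0.058 and 0.058 m and x of bank_top_right in the frame of bay between -0.092 and 0.092 m and y of bank_top_right in the frame of bay between -0.058 and 0.058 m), for 0.2 s.
2. the chrome button is pressed down (value of joint button above 0.0045 m), for 0.05 s.
At the end, for the whole second after the job is handed in: Power bank at rest on a broad face (0.1 rad), its 4 edge points within the outer edges of the bay's lines (92 by 58 mm from centre) and under 16 mm above the block; button pressed over 4.5 mm after that, now up (under 1.5 mm); coin, dish, knocker within 10 mm of their starts (all of step 1 and value of joint button below 0.0015 m and distance of each of coin, dish, knocker from where it was at the start of the episode below 0.01 m); the robot touches nothing.
It fails at once if the power bank is lifted or carried (its foot 12 mm off the block while upright, or 45 mm off in any attitude) ((angle between bank's own z axis and vertical below 0.3 rad and z of bank in the frame of charger above 0.03 m) or z of bank in the frame of charger above 0.063 m).
It fails at once if the power bank is squeezed or shoved hard (over 20 N from the fingers) (contact force between the fingers and bank above 20 N).
It fails at once if the coin, the dish or the knocker is disturbed (moved over 10 mm) (distance of any of coin, dish, knocker from where it was at the start of the episode above 0.01 m).
It also fails if it takes over 38 s, if anything falls off the work surface, if the arm or the gripper's body presses on something with over 40 N, if the wrist force passes 120 N, or if a joint passes its speed limit or range.

## Working session

There is one attempt and no reset: what is moved stays moved. The work goes in short steps, Python scripts to look and compute and a tool call to move; the robot and the scene stay as the last step left them, time stands still between calls to the robot, and variables do not carry over. Pictures are saved under pics/ and viewed, and the job is handed in when it is done.

Besides the shell and the picture viewer there is one more tool, called after "Call:" as name(argument=value, ...) on one line, values as JSON. move_arm: Moves the arm, as the interface text tells. Its arguments: {"type":"object","properties":{"series":{"type":"array","items":{"type":"object","properties":{"fingers":{"type":"number"},"linear":{"type":"array","items":{"type":"number"}},"roll":{"type":"number"}}}},"newtons":{"type":"number"}},"required":["series"]}

```bash
mkdir -p pics; ls
python3 - <<'E'
from cell import arm
import cv2,pickle
s=arm.read_state(); print(s['t'],s['tcp_pos'],s['eef_rot'],s['opening'])
P={}
for n in ['scene','side']:
    p=arm.camera(n); P[n]=p; cv2.imwrite(f'pics/{n}0.png',p['img'])
    print(n,p['camera_matrix'].tolist(),p['extrinsics'].round(3).tolist())
    for k in ['charger','bay','bank','bank_top_left','bank_top_right','bank_foot_left','bank_foot_right','button_top','coin','dish','knocker']:
        try: print(k,[(tuple(map(int,d['pixel'])),round(d['conf'],2)) for d in arm.pinpoint(p,k)[:3]])
        except Exception as e: print(k,e)
pickle.dump(P,open('P0.pkl','wb'))
print(arm.read_state()['t'])
E
```

```text
pics
0.0 [287.49695401 582.07173451 220.43650592] [-9.01472804e+01 -1.69149039e-03 -2.62799086e+01] 0.9990920636774362
scene [[382.0062436237652, 0.0, 278.6860338248418], [0.0, 382.0062436237652, 210.53585785834875], [0.0, 0.0, 1.0]] [[-0.605, 0.555, -0.571, 969.479], [0.796, 0.426, -0.429, 411.157], [0.005, -0.714, -0.7, 634.405], [0.0, 0.0, 0.0, 1.0]]
charger [((253, 282), 0.93), ((215, 336), 0.57), ((229, 365), 0.42)]
bay [((240, 294), 0.9)]
bank [((299, 431), 0.88), ((352, 247), 0.68), ((274, 311), 0.65)]
bank_top_left [((271, 463), 0.81), ((286, 247), 0.68), ((372, 318), 0.67)]
bank_top_right [((240, 438), 0.97), ((343, 360), 0.89), ((255, 373), 0.82)]
bank_foot_left [((405, 314), 0.91), ((277, 298), 0.86), ((329, 383), 0.85)]
bank_foot_right [((301, 366), 0.84), ((367, 245), 0.72), ((385, 346), 0.71)]
button_top [((234, 237), 0.72), ((244, 253), 0.5)]
coin [((234, 236), 0.43)]
dish [((226, 363), 0.68)]
knocker [((279, 194), 0.84)]
side [[433.19310803083073, 0.0, 278.90550474851756], [0.0, 433.19310803083073, 212.1516649369723], [0.0, 0.0, 1.0]] [[0.942, -0.18, 0.283, 315.102], [-0.335, -0.458, 0.823, -647.297], [-0.019, -0.87, -0.492, 576.229], [0.0, 0.0, 0.0, 1.0]]
charger [((261, 265), 0.91)]
bay [((256, 262), 0.71)]
bank [((239, 263), 0.92), ((215, 248), 0.86), ((201, 306), 0.67)]
bank_top_left [((157, 319), 0.82), ((155, 211), 0.78), ((183, 279), 0.72)]
bank_top_right [((169, 198), 0.89), ((158, 292), 0.78), ((175, 243), 0.74)]
bank_foot_left [((203, 215), 0.89), ((233, 325), 0.82), ((235, 280), 0.66)]
bank_foot_right [((205, 296), 0.83), ((214, 200), 0.8), ((234, 252), 0.78)]
button_top [((181, 245), 0.68), ((253, 299), 0.54), ((185, 276), 0.5)]
coin [((280, 296), 0.41)]
dish [((254, 192), 0.95), ((261, 268), 0.57)]
knocker [((270, 360), 0.96), ((253, 192), 0.25)]
1.2
```

View pics/scene0.png

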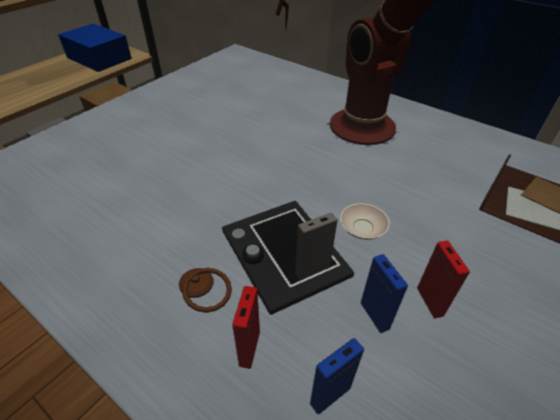

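View pics/side0.png

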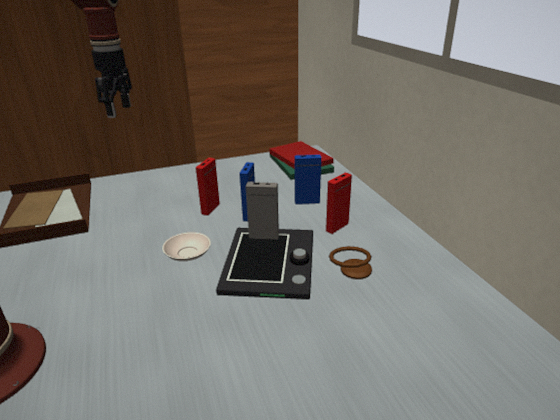

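The grey bank is at about (row 245, col 315) in scene and (210, 263) in side. The two blue and two red slabs are look-alikes, and grey on the block's end is the only fit. I'll check this in enlarged crops.

Run:
```python
import cv2,pickle
P=pickle.load(open('P0.pkl','rb'))
a=P['scene']['img'][190:315,215:375]; cv2.imwrite('pics/c1.png',cv2.resize(a,None,fx=5,fy=4.8,interpolation=cv2.INTER_CUBIC))
cv2.imwrite('pics/c1.png',cv2.resize(P['scene']['img'][190:310,215:375],(800,600),interpolation=cv2.INTER_CUBIC))
cv2.imwrite('pics/c2.png',cv2.resize(P['side']['img'][175:301,210:330],(571,600),interpolation=cv2.INTER_CUBIC))
```

```text
(no output)
```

View pics/c1.png

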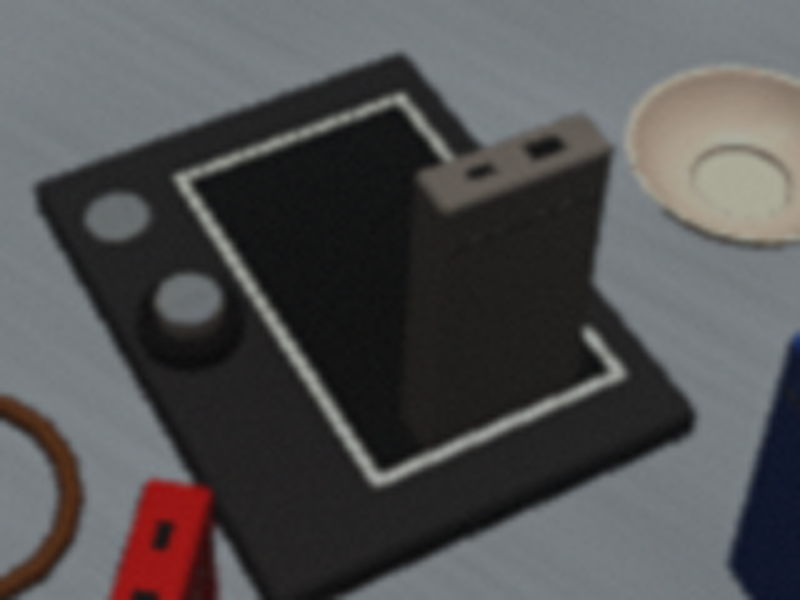

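View pics/c2.png

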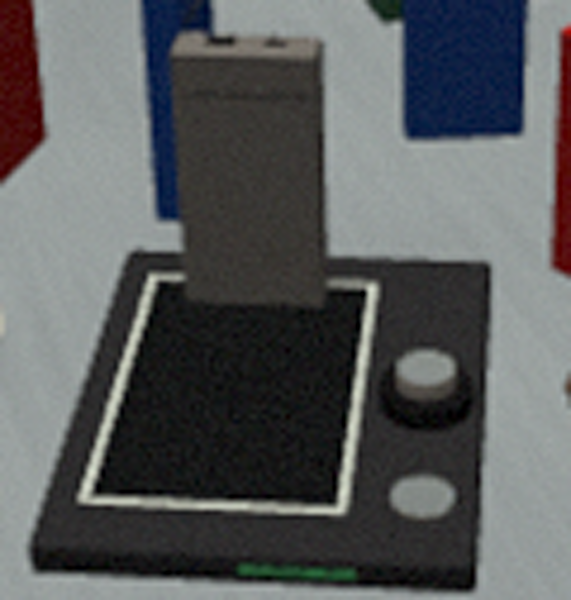

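```bash
cat > h.py <<'E'
import numpy as np, cv2, pickle
from scipy.optimize import least_squares
def proj(p,X):
    K=p['camera_matrix'];T=np.linalg.inv(p['extrinsics'])
    X=np.atleast_2d(X);c=X@T[:3,:3].T+T[:3,3]
    return (c@K.T)[:,:2]/c[:,2:]
def R(a): c,s=np.cos(a),np.sin(a); return np.array([[c,-s,0],[s,c,0],[0,0,1]])
E
cat > fit.py <<'E'
from h import *
P=pickle.load(open('P0.pkl','rb'))
s1=lambda x,y:(215+x/5,190+y/5)
s2=lambda x,y:(210+x/4.76,175+y/4.76)
L=[(90,36,18),(90,-76,18),(-90,36,18),(-90,-76,18)]
sc=[(184,181),(402,99),(378,479),(618,375)]
sd=[(345,507),(86,496),(374,288),(153,277)]
blk=[(-120,95,18),]
obs=[('scene',X,s1(*u)) for X,u in zip(L,sc)]+[('side',X,s2(*u)) for X,u in zip(L,sd)]
obs+=[('scene',(120,95,18),s1(40,190)),('scene',(120,-95,18),s1(402,57)),('scene',(-120,-95,18),s1(692,415))]
obs+=[('side',(120,95,18),s2(474,580-10)),('side',(120,-95,18),s2(35,552)),('side',(-120,-95,18),s2(135,255)),('side',(-120,95,18),s2(489,265))]
def f(q,ob=obs):
    return np.concatenate([proj(P[n],R(q[2])@np.array(X,float)+[q[0],q[1],0])[0]-u for n,X,u in ob])
best=min((least_squares(f,[600,250,a],loss='soft_l1') for a in np.arange(-3,3.2,1)),key=lambda r:r.cost)
q=best.x;print('charger',q[:2],np.degrees(q[2]));print(f(q).reshape(-1,2).round(1).tolist())
for c in ('scene','side'):
    r=least_squares(lambda z:f(z,[o for o in obs if o[0]==c]),q);print(c,r.x[:2],np.degrees(r.x[2]))
# bank: px offset in charger, relative yaw
B=[('scene',(-11,35,140),s1(438,216)),('scene',(11,35,140),s1(418,172)),('scene',(11,-35,140),s1(585,115)),('scene',(-11,-35,140),s1(610,152)),('scene',(-11,35,0),s1(425,445)),
 ('side',(11,-35,140),s2(173,58)),('side',(11,35,140),s2(322,60)),('side',(11,-35,0),s2(187,302)),('side',(11,35,0),s2(326,305)),('side',(-11,-35,140),s2(180,36)),('side',(-11,35,140),s2(320,40))]
def g(b,BB=B):
    return np.concatenate([proj(P[n],R(q[2])@(R(b[2])@np.array(X,float)+[b[0],b[1],18])+[q[0],q[1],0])[0]-u for n,X,u in BB])
r=least_squares(g,[-81,-20,0],loss='soft_l1');b=r.x
print('bank',b[:2],np.degrees(b[2]));print(g(b).reshape(-1,2).round(1).tolist())
W=lambda X:(R(q[2])@np.array(X,float)+[q[0],q[1],0]).round(1)
for n,X in dict(bankc=(b[0],b[1],158),button=(10,68,18),bay=(0,-20,18)).items(): print(n,W(X))
for n,z in(('dish',0),('knocker',0),('coin',18)):
    pass
np.save('q.npy',np.r_[q,b])
E
python3 fit.py
```

```text
charger [549.79429294 109.7369051 ] -835.1237301878419
[[-1.6, -0.1], [-1.0, 0.1], [-1.2, 1.1], [-0.4, 0.3], [-1.0, 0.4], [-0.7, 0.1], [-0.2, -1.0], [0.1, -0.3], [-2.7, -1.8], [-0.2, -1.9], [1.3, -0.4], [0.3, -1.9], [-2.3, -2.7], [-1.6, -2.4], [0.6, -1.8]]
scene [549.07570698 111.2837848 ] -835.2587733731525
side [549.84532146 105.60745533] -834.9119795922845
bank [-77.8929982  -21.26073754] -1.4945483188761406
[[-0.2, -0.1], [-2.4, 0.2], [-1.0, -0.9], [0.7, -0.3], [-1.1, 2.8], [-1.0, -2.2], [-0.9, -1.4], [-0.6, -0.3], [-0.5, 0.6], [-0.6, -1.8], [0.7, -1.6]]
bankc [563.6 189.3 158. ]
button [607.1  71.8  18. ]
bay [531.7 118.2  18. ]
```

Run:
```python
from h import *
P=pickle.load(open('P0.pkl','rb'));q=np.load('q.npy')
def hit(p,u,v,z):
    K=p['camera_matrix'];E=p['extrinsics'];d=E[:3,:3]@np.linalg.solve(K,[u,v,1]);o=E[:3,3];return o+d*(z-o[2])/d[2]
def ch(X): return R(-q[2])@(X-[q[0],q[1],0])
for n,c,u,v,z in [('redA','scene',453,257,140),('blueA','scene',387,272,140),('redB','scene',246,305,140),('blueB','scene',345,357,140),('rl','side',207,162,140),('bm','side',248,167,140),('br','side',308,158,140),('rr','side',340,180,140),('coin','scene',238.5,233.5,21),('coin','side',299,279,21),('btn','scene',253,250,35),('btn','side',299.7,252,35),('knock','side',356,268,5),('dish','side',187,250,14)]:
    X=hit(P[c],u,v,z);print(n,c,X.round(),ch(X).round())
from cell import arm
s=arm.read_state();t=np.array(s['tcp_pos'])
from scipy.spatial.transform import Rotation as Ro
M=Ro.from_euler('xyz',s['eef_rot'],degrees=True).as_matrix();print(M.round(3))
b=q[3:]
for name,X in(('pre above bank back',(b[0]-75,b[1],215)),('pre low',(b[0]-75,b[1],149)),('btn top',(10,68,18))):
    w=R(q[2])@np.array(X)+[q[0],q[1],0]; print(name,w.round(),(M.T@(w-t)).round(1))
dx=R(q[2])@[1,0,0];bx=R(q[2]+b[2])@[1,0,0];print('charger x in tool',(M.T@dx).round(3),'bank x',(M.T@bx).round(3))
```

```text
redA scene [478. 402. 140.] [-234. -189.  140.]
blueA scene [572. 329. 140.] [-208.  -73.  140.]
redB scene [754. 190. 140.] [-160.  151.  140.]
blueB scene [734. 346. 140.] [-292.   66.  140.]
rl side [481. 400. 140.] [-234. -186.  140.]
bm side [571. 329. 140.] [-208.  -74.  140.]
br side [733. 327. 140.] [-274.   74.  140.]
rr side [750. 175. 140.] [-144.  154.  140.]
coin scene [578.   9.  21.] [79. 69. 21.]
coin side [580.   5.  21.] [82. 71. 21.]
btn scene [603.  71.  35.] [12. 65. 35.]
btn side [609.  76.  35.] [ 6. 68. 35.]
knock side [717.  15.   5.] [ 15. 191.   5.]
dish side [382. 204.  14.] [ -15. -192.   14.]
[[ 0.897 -0.     0.443]
 [-0.443 -0.     0.897]
 [-0.    -1.    -0.   ]]
pre above bank back [595. 257. 215.] [ 420.     6.6 -155.7]
pre low [595. 257. 149.] [ 420.    72.6 -155.7]
btn top [607.  72.  18.] [ 512.5  203.6 -316.7]
charger x in tool [ 0.02  0.   -1.  ] bank x [-0.006  0.    -1.   ]
```

Call:
move_arm(series=[{"fingers": 1,"linear": [20,0,-8]},{"fingers": 1,"linear": [55,0,-20]},{"fingers": 1,"linear": [95,0,-35]},{"fingers": 1,"linear": [135,0,-50]},{"fingers": 1,"linear": [175,0,-65]},{"fingers": 1,"linear": [215,0,-80]},{"fingers": 1,"linear": [255,0,-95]},{"fingers": 1,"linear": [295,0,-110]},{"fingers": 1,"linear": [335,0,-124]},{"fingers": 1,"linear": [370,0,-137]},{"fingers": 1,"linear": [400,0,-148]},{"fingers": 1,"linear": [415,3,-153]},{"fingers": 1,"linear": [420,6,-155]},{"fingers": 1,"linear": [420,6,-155]},{"fingers": 1,"linear": [420,6,-155]}], newtons=20)

```text
invalid input at $.series[0]: expected keys fingers, linear, roll
```

Call:
move_arm(series=[{"fingers": 1,"roll": 0,"linear": [20,0,-8]},{"fingers": 1,"roll": 0,"linear": [55,0,-20]},{"fingers": 1,"roll": 0,"linear": [95,0,-35]},{"fingers": 1,"roll": 0,"linear": [135,0,-50]},{"fingers": 1,"roll": 0,"linear": [175,0,-65]},{"fingers": 1,"roll": 0,"linear": [215,0,-80]},{"fingers": 1,"roll": 0,"linear": [255,0,-95]},{"fingers": 1,"roll": 0,"linear": [295,0,-110]},{"fingers": 1,"roll": 0,"linear": [335,0,-124]},{"fingers": 1,"roll": 0,"linear": [370,0,-137]},{"fingers": 1,"roll": 0,"linear": [400,0,-148]},{"fingers": 1,"roll": 0,"linear": [415,3,-153]},{"fingers": 1,"roll": 0,"linear": [420,6,-155]},{"fingers": 1,"roll": 0,"linear": [420,6,-155]},{"fingers": 1,"roll": 0,"linear": [420,6,-155]}], newtons=20)

```text
t: 2.7
tcp_pos: [594.1, 260.4, 215.3]
eef_rot: [-90.0, 0.1, -26.1]
ft_force: [0.3, 0.1, -0.4]
opening: 0.002
```

Run:
```python
from cell import arm
import cv2,pickle
P={n:arm.camera(n) for n in ['side','wrist','scene']}
pickle.dump(P,open('P1.pkl','wb'))
cv2.imwrite('pics/side1.png',cv2.resize(P['side']['img'][100:310,160:440],(800,600),interpolation=cv2.INTER_CUBIC))
cv2.imwrite('pics/wrist1.png',P['wrist']['img'])
```

```text
(no output)
```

View pics/side1.png

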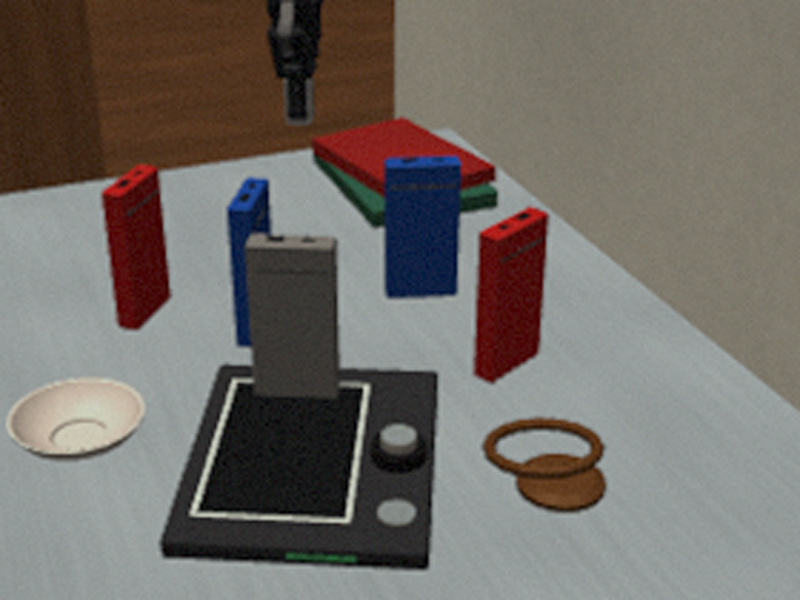

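View pics/wrist1.png

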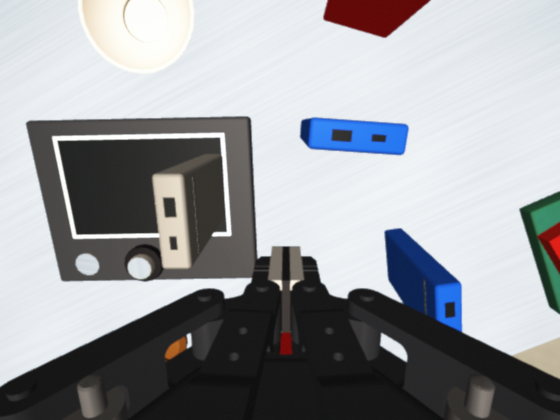

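Run:
```python
from h import *
P=pickle.load(open('P1.pkl','rb'))
for z in(215,204,191): print(z,proj(P['side'],[594.1,260.4,z]),proj(P['wrist'],[594.1,260.4,z]))
# charger from wrist picture
q0=np.load('q.npy')
L=[((90,36),(75,236)),((90,-76),(56,138)),((-90,36),(228,233)),((-90,-76),(221,137)),((120,95),(63,280)),((120,-95),(29,123)),((-120,-95),(249,117)),((-120,95),(256,277))]
f=lambda q:np.concatenate([proj(P['wrist'],R(q[2])@np.array([*X,18.])+[q[0],q[1],0])[0]-u for X,u in L])
r=least_squares(f,q0[:3],loss='soft_l1');print(r.x[:2],np.degrees(r.x[2])+720,f(r.x).reshape(-1,2).round(1).tolist())
B=[((11,35,140),(166,268)),((-11,35,140),(188,267)),((11,-35,140),(154,175)),((-11,-35,140),(185,174))]
for q in(r.x,q0[:3]):
  g=lambda b:np.concatenate([proj(P['wrist'],R(q[2])@(R(b[2])@np.array(X,float)+[b[0],b[1],18])+[q[0],q[1],0])[0]-u for X,u in B])
  rb=least_squares(g,[-80,-20,0]);print('bank',rb.x[:2],np.degrees(rb.x[2]),rb.fun.round(1),(R(q[2])@[*rb.x[:2],0]+[q[0],q[1],0]).round(1))
```

```text
215 [[264.08393253 146.69425019]] [[285.89920406 253.09261979]]
204 [[264.25200453 151.15409583]] [[285.86957018 245.19811522]]
191 [[264.4483264  156.36356111]] [[285.83883893 237.01126815]]
[548.32750665 108.31252721] -115.05703942401158 [[0.1, 0.4], [-0.7, 0.4], [1.0, 0.8], [1.3, -1.6], [-3.2, 2.4], [-5.6, -2.4], [0.3, -0.5], [0.7, 2.2]]
bank [-79.07580814 -22.31791557] -1.7502277639563255 [-4.   1.1  4.5  2.4 -1.3 -2.1  0.8 -0.7] [561.6 189.4   0. ]
bank [-77.13739528 -23.13320579] -1.6835372693387267 [-4.   1.1  4.5  2.4 -1.3 -2.1  0.8 -0.7] [561.6 189.4   0. ]
```

Run:
```python
from h import *
from cell import arm
s=arm.read_state();print(s['t'],s['tcp_pos'],s['eef_rot'],s['opening'])
P=pickle.load(open('P1.pkl','rb'))
out=[]
for n in('side','scene'):
    im=P[n]['img'].copy();u=proj(P[n],[594.1,260.4,204])[0];print(n,u)
    x,y=map(int,u);x=max(50,x);y=max(50,y);c=cv2.resize(im[y-50:y+50,x-40:x+40],(400,500),interpolation=cv2.INTER_CUBIC)
    cv2.drawMarker(c,(int((u[0]-x+40+.5)*5),int((u[1]-y+50+.5)*5)),(0,255,0),0,12,1);out.append(np.clip(c*1.6,0,255).astype('uint8'))
cv2.imwrite('pics/tip.png',np.hstack(out))
```

```text
2.85 [594.64226489 259.89818785 215.80491877] [-8.99560772e+01  4.90073547e-02 -2.61006065e+01] -0.0006085759776078013
side [264.25200453 151.15409583]
scene [347.69021076 233.44070589]
```

View pics/tip.png

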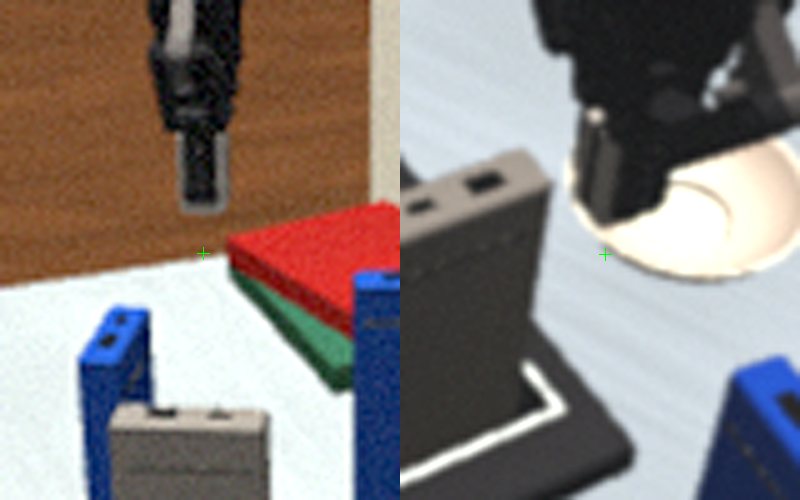

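Run:
```python
from h import *
P=pickle.load(open('P1.pkl','rb'))
f=lambda X:np.r_[proj(P['side'],X)[0]-[264.3,143.1],proj(P['scene'],X)[0]-[348,226.5]]
r=least_squares(f,[594,260,204]);print(r.x,r.fun)
X=np.array([594.1,260.4,0])
for z in(204,210,216,222):print(z,proj(P['side'],X+[0,0,z]),proj(P['scene'],X+[0,0,z]))
# also bank z check: height free
b=np.load('q.npy')
```

```text
[596.70637351 260.4132152  222.32057147] [ 0.74274536  0.44476819  0.4434869  -0.33225928]
204 [[264.25200453 151.15409583]] [[347.69021076 233.44070589]]
210 [[264.16055294 148.72739798]] [[348.2141648  230.76580665]]
216 [[264.06856337 146.2864246 ]] [[348.745814   228.05162192]]
222 [[263.97603106 143.83104935]] [[349.28532915 225.29727984]]
```

```bash
cat >> fit.py <<'E'
print('--- free z')
def f2(z):
    return np.concatenate([proj(P[n],R(z[2])@np.array(X,float)+[z[0],z[1],z[3]])[0]-u for n,X,u in obs])
r=least_squares(f2,[*q,0],loss='soft_l1');print(r.x[:2],np.degrees(r.x[2])+720,'dz',r.x[3],f2(r.x).reshape(-1,2).round(1).tolist())
def g2(b):
    return np.concatenate([proj(P[n],R(b[2])@np.array(X,float)+[b[0],b[1],b[3]])[0]-u for n,X,u in B])
r=least_squares(g2,[561,189,q[2],18],loss='soft_l1');print('bank',r.x[:2],np.degrees(r.x[2])+720,'z',r.x[3],g2(r.x).reshape(-1,2).round(1).tolist())
E
python3 fit.py|sed -n '/---/,$p'
```

```text
--- free z
[549.32618292 109.90915974] -115.01920817716291 dz -2.7631722553158076 [[-1.4, 0.7], [-1.0, 0.8], [-0.9, 1.8], [-0.4, 1.0], [-1.2, 1.4], [-0.8, 1.3], [-0.5, -0.0], [-0.1, 0.7], [-2.5, -0.9], [-0.2, -1.2], [1.3, 0.2], [0.2, -0.8], [-2.3, -1.6], [-1.9, -1.4], [0.3, -0.9]]
bank [562.79424082 188.87589911] -116.75600523065066 z 15.99742695609645 [[-0.2, 0.3], [-2.3, 0.6], [-1.0, -0.4], [0.6, 0.2], [-1.1, 2.9], [-1.2, -1.3], [-1.2, -0.5], [-0.8, 0.5], [-0.8, 1.5], [-0.8, -0.9], [0.5, -0.6]]
```

Call:
move_arm(series=[{"fingers": 1,"roll": 0,"linear": [0,15,0]},{"fingers": 1,"roll": 0,"linear": [0,35,0]},{"fingers": 1,"roll": 0,"linear": [0,55,0]},{"fingers": 1,"roll": 0,"linear": [0,68,-5]},{"fingers": 1,"roll": 0,"linear": [0,75,-15]},{"fingers": 1,"roll": 0,"linear": [0,75,-25]},{"fingers": 1,"roll": 0,"linear": [0,75,-32]},{"fingers": 1,"roll": 0,"linear": [0,75,-35]},{"fingers": 1,"roll": 0,"linear": [0,75,-35]}])

```text
t: 3.75
tcp_pos: [579.6, 228.3, 141.7]
eef_rot: [-89.9, -0.0, -26.1]
ft_force: [0.5, 0.6, 0.5]
opening: -0.002
```

```bash
cat > look.py <<'E'
import sys
from h import *
from cell import arm
k=sys.argv[1]
P={n:arm.camera(n) for n in ['side','scene']}
pickle.dump(P,open(f'P{k}.pkl','wb'))
s=arm.read_state();print(s['t'],s['tcp_pos'].round(1),s['eef_rot'].round(1),s['ft_force'].round(2))
a=cv2.resize(P['side']['img'][110:300,180:340],(400,475),interpolation=cv2.INTER_CUBIC)
b=cv2.resize(P['scene']['img'][150:320,220:380],(400,425),interpolation=cv2.INTER_CUBIC)
b=cv2.copyMakeBorder(b,0,50,0,0,cv2.BORDER_CONSTANT)
cv2.imwrite(f'pics/look{k}.png',np.clip(np.hstack([a,b])*1.5,0,255).astype('uint8'))
E
python3 look.py 2
```

```text
3.85 [579.5 229.1 141.4] [-89.9   0.  -26.1] [-0.44 -0.42  0.65]
```

View pics/look2.png

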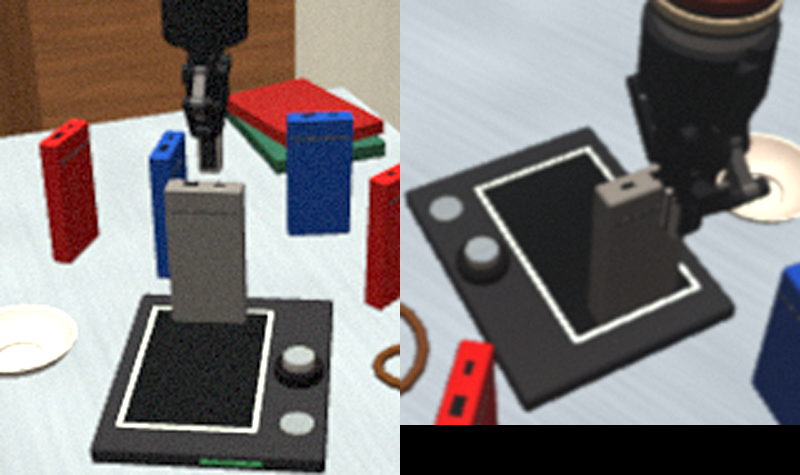

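Run:
```python
from h import *
P=pickle.load(open('P2.pkl','rb'))
f=lambda X:np.r_[proj(P['side'],X)[0]-[263.6,177.8],proj(P['scene'],X)[0]-[220+(683-400)/2.5,150+231/2.5]]
r=least_squares(f,[594,260,204]);print(r.x,r.fun)
for z in(130,140,150):print(z,proj(P['side'],[579.5,229,z]),proj(P['scene'],[579.5,229,z]))
```

```text
[580.54603671 232.4801907  150.66573706] [-0.39472444 -0.20595874 -0.26438811  0.17831888]
130 [[263.55572893 186.26332805]] [[330.24946783 249.18432105]]
140 [[263.40059257 182.40749764]] [[330.83843278 245.38448705]]
150 [[263.24393894 178.51395612]] [[331.44028212 241.50152667]]
```

Call:
move_arm(series=[{"fingers": 1,"roll": 0,"linear": [0,5,0]},{"fingers": 1,"roll": 0,"linear": [0,10,0]},{"fingers": 1,"roll": 0,"linear": [0,10,-3]},{"fingers": 1,"roll": 0,"linear": [0,10,-6]},{"fingers": 1,"roll": 0,"linear": [0,10,-9]},{"fingers": 1,"roll": 0,"linear": [0,10,-12]},{"fingers": 1,"roll": 0,"linear": [0,10,-14]},{"fingers": 1,"roll": 0,"linear": [0,10,-16]},{"fingers": 1,"roll": 0,"linear": [0,10,-18]},{"fingers": 1,"roll": 0,"linear": [0,10,-20]},{"fingers": 1,"roll": 0,"linear": [0,10,-22]},{"fingers": 1,"roll": 0,"linear": [0,10,-24]},{"fingers": 1,"roll": 0,"linear": [0,10,-26]},{"fingers": 1,"roll": 0,"linear": [0,10,-28]}])

```text
t: 5.25
tcp_pos: [567.2, 203.9, 131.3]
eef_rot: [-89.9, 0.0, -26.1]
ft_force: [-0.2, 0.7, 1.0]
opening: 0.0
```

```bash
python3 look.py 3
```

```text
5.35 [567.1 203.6 131.3] [-89.9   0.  -26.1] [-0.46 -0.23  0.36]
```

View pics/look3.png

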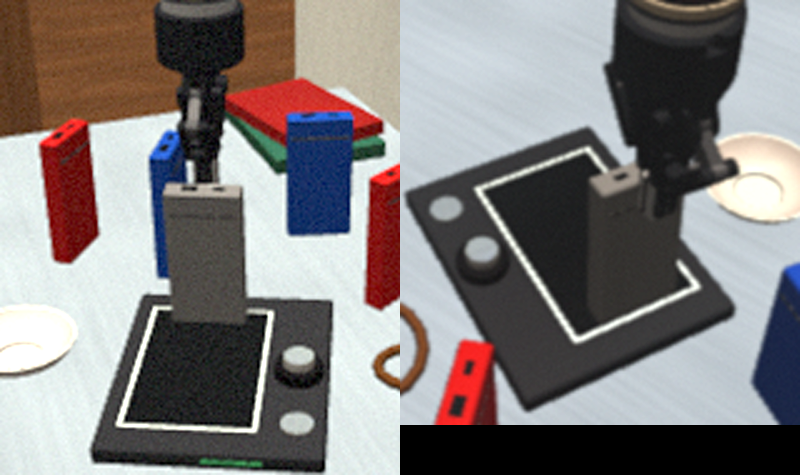

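Call:
move_arm(series=[{"fingers": 1,"roll": 0,"linear": [0,0,-2]},{"fingers": 1,"roll": 0,"linear": [0,0,-5]},{"fingers": 1,"roll": 0,"linear": [0,0,-7.5]},{"fingers": 1,"roll": 0,"linear": [0,0,-10]},{"fingers": 1,"roll": 0,"linear": [0,0,-12.5]},{"fingers": 1,"roll": 0,"linear": [0,0,-15]},{"fingers": 1,"roll": 0,"linear": [0,0,-17.5]},{"fingers": 1,"roll": 0,"linear": [0,0,-20]},{"fingers": 1,"roll": 0,"linear": [0,0,-22]},{"fingers": 1,"roll": 0,"linear": [0,0,-22]}])

```text
t: 6.35
tcp_pos: [557.4, 183.4, 131.3]
eef_rot: [-89.9, 0.0, -26.1]
ft_force: [-0.2, -0.9, -0.5]
opening: -0.004
```

```bash
python3 look.py 4
```

```text
6.45 [557.5 183.8 131.3] [-89.9   0.  -26.1] [-0.37  0.09  0.19]
```

View pics/look4.png

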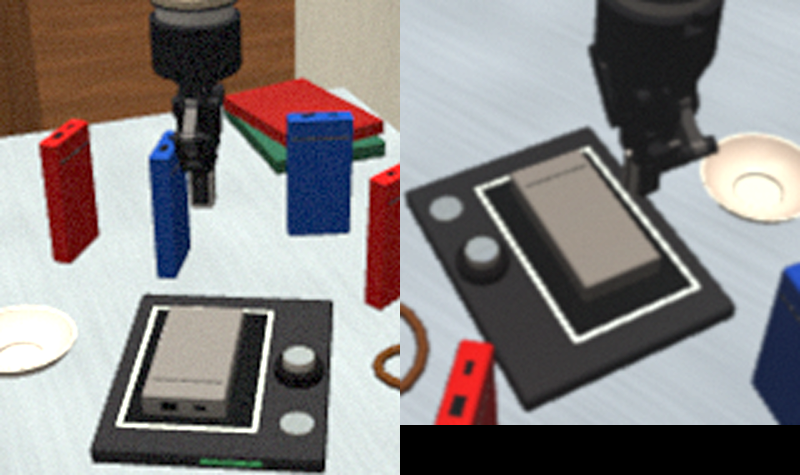

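Run:
```python
from h import *
P=pickle.load(open('P4.pkl','rb'))
from cell import arm
s1=lambda x,y:(220+(x-400)/2.5,150+y/2.5); s2=lambda x,y:(180+x/2.5,110+y/2.5)
f=lambda X:np.r_[proj(P['side'],X)[0]-s2(299,356),proj(P['scene'],X)[0]-s1(482,251)]
r=least_squares(f,[600,70,30]);print('btn',r.x,r.fun)
q=np.load('q.npy');b=R(q[2])@[10,68,0]+[q[0],q[1],0];print(b)
# bank lying: fit in bay frame; lying: bank rotated about y by 90: foot at -x
L=[('side',(0,-35,22),s2(163,307)),('side',(0,35,22),s2(243,308)),('side',(140,-35,22),s2(143,399)),('side',(140,35,22),s2(233,405)),('scene',(140,35,22),s1(512,178)),('scene',(140,-35,22),s1(583,150)),('scene',(0,35,22),s1(585,285)),('scene',(0,-35,22),s1(660,255))]
g=lambda z:np.concatenate([proj(P[n],R(q[2])@(R(z[2])@np.array(X,float)+[z[0],z[1]-20,18])+[q[0],q[1],0])[0]-u for n,X,u in L])
rb=least_squares(g,[-70,0,0],loss='soft_l1');z=rb.x;print('bank in bay',z[:2],np.degrees(z[2]),g(z).reshape(-1,2).round(1).tolist())
for X in((0,35,11),(0,-35,11),(140,35,11),(140,-35,11)):print((R(z[2])@X+[z[0],z[1],0]).round(1))
from scipy.spatial.transform import Rotation as Ro
s=arm.read_state();M=Ro.from_euler('xyz',s['eef_rot'],degrees=True).as_matrix()
for t in(r.x,b):print((M.T@(t-s['tcp_pos'])).round(1))
```

```text
btn [606.60882766  72.51448123  37.0295957 ] [-0.5679219  -0.16171194 -0.499192    0.223642  ]
[607.11527457  71.81191249   0.        ]
bank in bay [-61.51206462  -3.93317109] 1.0410359871041361 [[1.5, -1.0], [-0.6, -0.6], [-0.2, -1.6], [-2.3, -2.9], [-3.3, -1.9], [-3.8, -1.3], [0.0, 0.7], [0.2, -0.6]]
[-62.1  31.1  11. ]
[-60.9 -38.9  11. ]
[77.8 33.6 11. ]
[ 79.1 -36.4  11. ]
[ 93.1  94.1 -78.5]
[ 93.9 131.1 -79. ]
```

Call:
move_arm(series=[{"fingers": 1,"roll": 0,"linear": [12,-5,-10]},{"fingers": 1,"roll": 0,"linear": [35,-8,-30]},{"fingers": 1,"roll": 0,"linear": [60,-8,-50]},{"fingers": 1,"roll": 0,"linear": [80,-5,-68]},{"fingers": 1,"roll": 0,"linear": [92,5,-78]},{"fingers": 1,"roll": 0,"linear": [93.5,20,-79]},{"fingers": 1,"roll": 0,"linear": [93.5,40,-79]},{"fingers": 1,"roll": 0,"linear": [93.5,57,-79]},{"fingers": 1,"roll": 0,"linear": [93.5,65,-79]},{"fingers": 1,"roll": 0,"linear": [93.5,65,-79]},{"fingers": 1,"roll": 0,"linear": [93.5,65,-79]}])

```text
t: 7.55
tcp_pos: [607.1, 72.0, 66.5]
eef_rot: [-89.9, -0.0, -26.1]
ft_force: [0.6, 0.4, 0.6]
opening: -0.007
```

```bash
python3 look.py 5
```

```text
7.65 [607.5  72.   67.1] [-89.8  -0.1 -26.1] [-0.25  0.59  0.6 ]
```

View pics/look5.png

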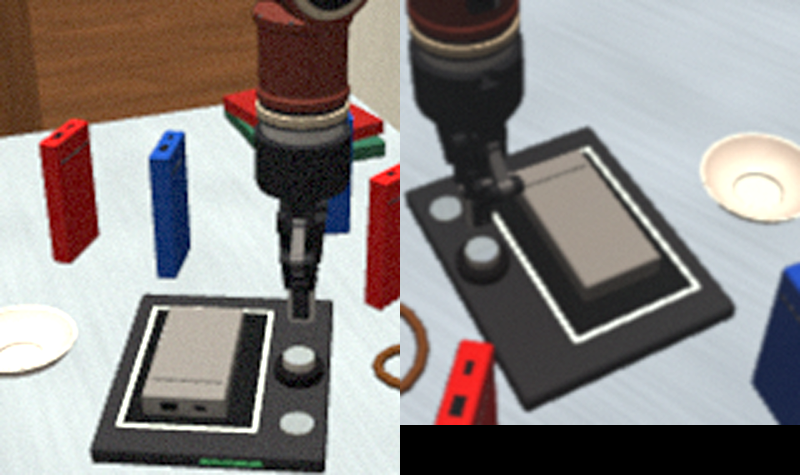

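Call:
move_arm(series=[{"fingers": 1,"roll": 0,"linear": [0,5,0]},{"fingers": 1,"roll": 0,"linear": [0,10,0]},{"fingers": 1,"roll": 0,"linear": [0,14,0]},{"fingers": 1,"roll": 0,"linear": [0,17,0]},{"fingers": 1,"roll": 0,"linear": [0,19,0]},{"fingers": 1,"roll": 0,"linear": [0,21,0]},{"fingers": 1,"roll": 0,"linear": [0,23,0]},{"fingers": 1,"roll": 0,"linear": [0,23,0]}])

```text
t: 8.45
tcp_pos: [607.5, 72.0, 43.9]
eef_rot: [-89.8, -0.1, -26.1]
ft_force: [-0.3, -0.3, -0.4]
opening: 0.003
```

```bash
python3 look.py 6
```

```text
8.55 [607.6  72.1  44.1] [-89.8  -0.1 -26.1] [ 0.52 -0.07  1.14]
```

View pics/look6.png

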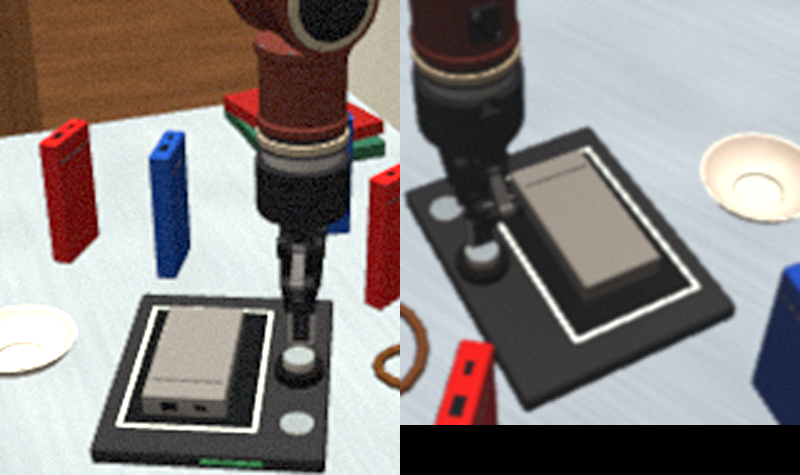

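Call:
move_arm(series=[{"fingers": 1,"roll": 0,"linear": [0,2,0]},{"fingers": 1,"roll": 0,"linear": [0,4,0]},{"fingers": 1,"roll": 0,"linear": [0,6,0]},{"fingers": 1,"roll": 0,"linear": [0,8,0]},{"fingers": 1,"roll": 0,"linear": [0,10,0]},{"fingers": 1,"roll": 0,"linear": [0,10,0]}])

```text
t: 9.15
tcp_pos: [607.4, 72.1, 33.8]
eef_rot: [-89.8, -0.1, -26.1]
ft_force: [0.1, 0.3, -0.3]
opening: -0.004
```

```bash
python3 look.py 7
```

```text
9.25 [607.7  72.1  34.1] [-89.8  -0.1 -26.1] [ 0.54 -0.11  0.89]
```

View pics/look7.png

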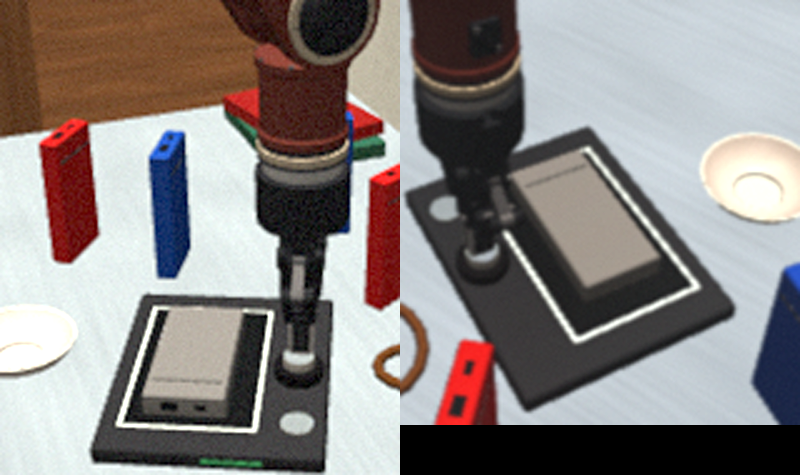

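Call:
move_arm(series=[{"fingers": 1,"roll": 0,"linear": [0,1.5,0]},{"fingers": 1,"roll": 0,"linear": [0,3,0]},{"fingers": 1,"roll": 0,"linear": [0,4.5,0]},{"fingers": 1,"roll": 0,"linear": [0,6,0]},{"fingers": 1,"roll": 0,"linear": [0,6,0]}])

```text
t: 9.75
tcp_pos: [607.7, 72.1, 28.2]
eef_rot: [-89.8, -0.1, -26.1]
ft_force: [0.5, -0.0, 2.4]
opening: -0.001
```

```bash
python3 look.py 8
```

```text
9.85 [607.7  72.1  28.3] [-89.8  -0.1 -26.1] [-0.42 -0.46  2.14]
```

View pics/look8.png

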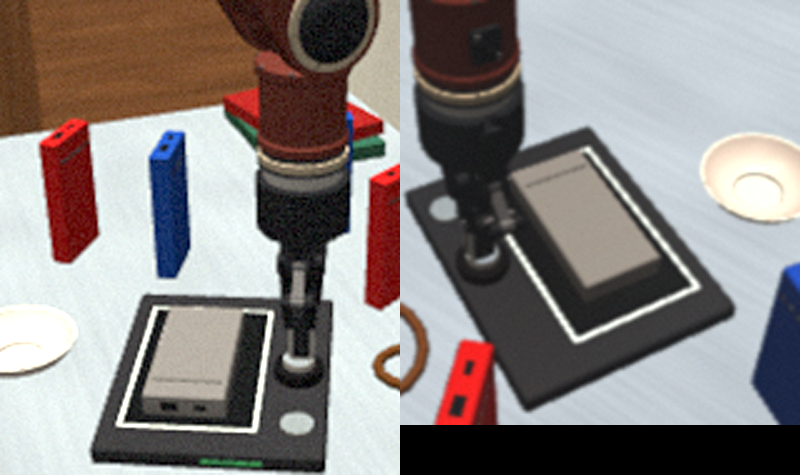

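Call:
move_arm(series=[{"fingers": 1,"roll": 0,"linear": [0,1,0]},{"fingers": 1,"roll": 0,"linear": [0,2,0]},{"fingers": 1,"roll": 0,"linear": [0,3,0]},{"fingers": 1,"roll": 0,"linear": [0,4,0]},{"fingers": 1,"roll": 0,"linear": [0,4,0]}])

```text
t: 10.35
tcp_pos: [607.7, 72.1, 24.5]
eef_rot: [-89.8, -0.1, -26.1]
ft_force: [-2.0, -1.0, 4.4]
opening: 0.001
```

Call:
move_arm(series=[{"fingers": 1,"roll": 0,"linear": [0,1,0]},{"fingers": 1,"roll": 0,"linear": [0,1.5,0]},{"fingers": 1,"roll": 0,"linear": [0,2,0]},{"fingers": 1,"roll": 0,"linear": [0,2,0]}])

```text
t: 10.75
tcp_pos: [607.8, 72.1, 24.3]
eef_rot: [-89.8, -0.1, -26.1]
ft_force: [-4.3, -0.2, 13.1]
opening: -0.002
```

```bash
python3 look.py 9
```

```text
10.85 [607.8  72.1  24.3] [-89.8  -0.1 -26.1] [-3.88  0.07 13.66]
```

View pics/look9.png

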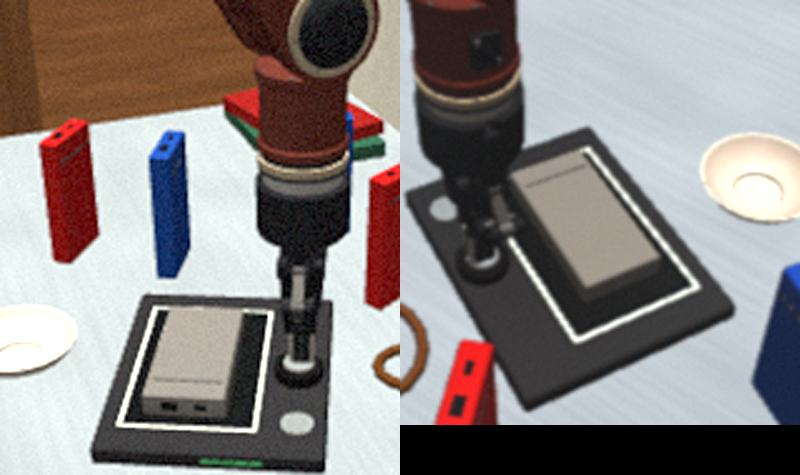

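Call:
move_arm(series=[{"fingers": 1,"roll": 0,"linear": [0,-3,0]},{"fingers": 1,"roll": 0,"linear": [0,-8,0]},{"fingers": 1,"roll": 0,"linear": [0,-20,0]},{"fingers": 1,"roll": 0,"linear": [0,-45,0]},{"fingers": 1,"roll": 0,"linear": [0,-80,0]},{"fingers": 1,"roll": 0,"linear": [0,-120,0]},{"fingers": 1,"roll": 0,"linear": [0,-150,0]},{"fingers": 1,"roll": 0,"linear": [0,-160,0]},{"fingers": 1,"roll": 0,"linear": [0,-160,0]}])

```text
t: 11.75
tcp_pos: [608.2, 71.9, 185.9]
eef_rot: [-89.7, -0.3, -26.1]
ft_force: [0.2, 0.0, 0.3]
opening: -0.006
```

```bash
python3 look.py 10
```

```text
11.85 [606.2  71.6 182.8] [-89.9   0.  -26.1] [-0.6   0.89 -0.09]
```

View pics/look10.png

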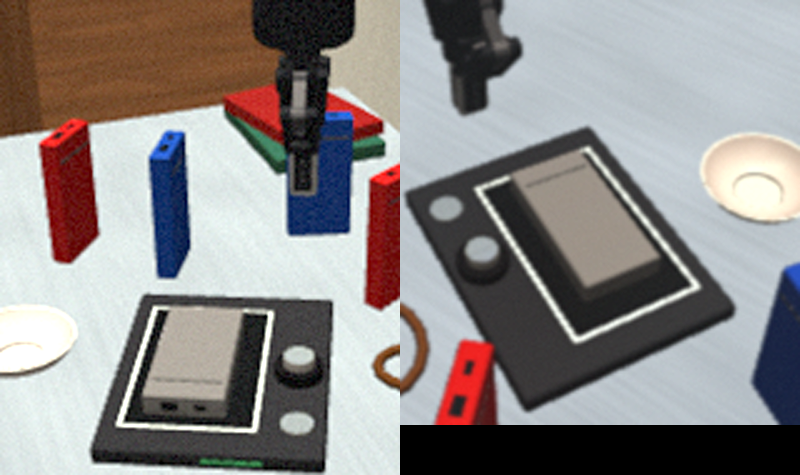

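```bash
python3 -c "
from cell import arm
print(arm.job_done())"
```

```text
the job is handed in; nothing more can be done
None
```

The power bank is lying flat inside the charging bay, the button was pressed and has sprung back, and the job was handed in at about 12 s. The hand-in gives no verdict, so this rests on my own checks.

- **Power bank:** I pushed it near its top with the shut fingertips until it fell. A fit to the pictures puts its edge points at x -62 to 79 mm and y -39 to 34 mm from the bay's centre. That is within the 92 by 58 mm limits, with a fit error of up to about 4 pixels.
- **Button:** I pressed it until the force jumped from about 4 N to 13 N and the finger stopped moving, about 6 mm below where contact began. The pictures show it sunk into its housing at that point and back up after I withdrew.
- **Other items:** The coin and the dish look unmoved in the last pictures. The knocker is only partly in that view, and what shows is unchanged. The arm ended clear of everything, with no force on it.
- **What disagreed:**
  - The fingertips sat about 4 to 9 mm above the reported tool position, not 11 mm ahead of it as stated, so I worked from the pictures and the force instead.
  - The two fixed cameras differed by about 6 mm on where the block stands, and I used a fit to both.

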